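# Seat the yellow relay and start the board test

## Robot

A 7-joint arm with a two-finger parallel gripper is mounted at the origin on the work surface. World frame = base frame: x ahead of the robot, y to its left, z up, the work surface at z = 0. Lengths are in mm, angles in rad, forces in N, time in s.
With the tool pointing down it reaches from about 350 to 900 mm from the base axis. Payload 8.1 kg.
Tool frame: the origin (TCP) lies at the very end of the fingers, on their centre line; the grasp point (between the pads) lies 19 mm behind it; z points along the fingers, y is the line along which they close (so a half turn about z gives the same grasp; the last joint's range is limited). The gripper opens to 92 mm and grips with 3 to 60 N. Pads are 19 mm wide; open, the fingers measure 130 mm over their backs; the gripper's body (75 mm by 190 mm) begins 47 mm behind the grasp point.
Start: joints at [1.053, 0.434, 0.025, 1.573, -0.012, 1.134, -0.075], TCP at [251.858, -572.022, 226.742] pointing down, gripper open.
Joint ranges: [-2.62, 2.62], [-0.44, 2.09], [-1.27, 1.32], [0.08, 2.57], [-1.32, 4.46], [0.12, 2], [-2.74, 2.74]. Speed limits (rad/s): [2.22, 2.22, 3.01, 3.01, 3.14, 3.14, 3.14].

## Interface

Orientations are given as a rotation vector (axis times angle).
In Python, from station import bot gives the robot as it stands.
- The arm moves only by the tool drive_tool, never from a script. Its argument "commands" is a list of rows, each an object of numbers: "dx", "dy", "dz": the shift along the tool's x, y, z in cm; "wx", "wy", "wz": the turn, a rotation vector about the tool's x, y, z in rad; "hand": the closure, from -1 (fully open) to 1 (shut), so that 0 is half open. A call has 1 to 12 rows; each row shifts and turns the commanded pose from where the row before left it, along the tool's axes as they then stand; what a row does not reach is not made up. A row lasts 1/8 s, in which the tool goes at most 62.5 mm and 10.7 degrees, less where a joint would pass 70% of its speed; a pose out of reach is approached as far as the arm can. A call is refused whole if a number of a shift passes 6.25 or a number of a turn 0.188, either way. A call with a gripper value outside its range is refused whole. The fingers move at their own pace and stop on an object; "grip_force" is the grip in N (left out, the last holds). Time passes only in rows, so rows that do not move let the fingers close. It gives the time, the measured TCP pose, the force, the opening and the grip force at its end, in the units of the state.
- bot.read_state(): the state, without advancing time (a new reading comes with each control period).
- bot.read_camera(name): name is "scene" or "top" or "wrist"; returns the picture (420x560x3 uint8, red, green, blue); there is no depth.
- bot.camera_info(name): a dict with "mtx" (3x3 intrinsics, pixels), "R" (3x3) and "t" (3): a world point X has camera coordinates R X + t; the wrist camera has in their place "tool_from_camera" (4x4, takes a point from camera to tool coordinates, whose origin is the TCP and whose axes are the flange's). Camera axes: x right, y down, z forward; pixel columns grow to the right and rows downward; lengths in mm; the calibration is good to about 2 mm. A picture is of the moment at which its call begins: read the wrist's pose just before it. camera_info takes no time and is no camera call.
- bot.sign_off(): hands the job in; it is judged then, once.
The state is a dict: "clock": time; "joint_pos": joint angles; "qvel": joint speeds; "effort": joint torques, N m; "tool_pos": TCP position; "eef_rot": TCP orientation; "wrist_force": force on the tool from outside, world axes, zero at the start; "moment": the same for the moment, N m; "finger_gap": opening from 0.0 (shut) to 1.0 (fully open); "finger_force": force on a finger pad.
Only numpy, scipy, OpenCV 4.12 (cv2) and the standard library are available. Lean on these libraries where they do the work, as an engineer would, in place of code of your own. Each camera call takes 0.05 s, during which the arm holds its last target. There are 200 camera calls.

## Task

On the green circuit board held in its frame, gently push the yellow relay straight down with the fingertips until it sits fully home on its socket, then press the green button on the tester all the way down, let it spring back and withdraw. Do not touch the red and blue relays or the white and orange buttons, do not pull any relay up, and leave the loose things on the bench where they are.

Things in the scene. Friction and masses are not known exactly. Their poses are not given: they have to be found in the camera images.
- board: Green circuit board, 140 mm (its x) by 200 mm (its y), fixed in an aluminium frame, which reaches 6 mm further in x; board top 14 mm above the bench. Origin under its centre, at bench level; z up. Carries three relay sockets in a row along its y, 58 mm apart, and low parts (up to 12 mm above the board). It turns up to 0.4 rad and stands left or right of the tester.
- socket_yellow: Black socket block 34 x 28 x 12 mm, fixed on the board, together with the yellow relay it carries (the one to be pushed in). Origin: centre of its underside, on the board's top; x and y as the board's, z up. Any of the three places in the row.
- relay_yellow (a joint): How deep the yellow relay is pushed into its socket, m: it starts at 0 to 0.004 (standing 10 to 6 mm proud on its pins), and 0.010 is fully home, its underside flush on the socket, where it stops hard. Stiff pins: it slides straight down under about 3 N and stays where it is left; negative means pulled up.
- relay_yellow_top (a point): Centre of the flat top of the yellow relay, a plastic block 28 mm (board x) x 22 mm (board y) x 30 mm high. It moves with the relay: 66 to 62 mm above the bench at the start, 56 mm when fully home.
- socket_red: Black socket block 34 x 28 x 12 mm, fixed on the board, together with the red relay it carries (to be left alone). Origin: centre of its underside, on the board's top; x and y as the board's, z up. Any of the three places in the row.
- relay_red (a joint): How deep the red relay is pushed into its socket, m: it starts at 0 to 0.004 (standing 10 to 6 mm proud on its pins), and 0.010 is fully home, its underside flush on the socket, where it stops hard. Stiff pins: it slides straight down under about 3 N and stays where it is left; negative means pulled up.
- relay_red_top (a point): Centre of the flat top of the red relay, a plastic block 28 mm (board x) x 22 mm (board y) x 30 mm high. It moves with the relay: 66 to 62 mm above the bench at the start, 56 mm when fully home.
- socket_blue: Black socket block 34 x 28 x 12 mm, fixed on the board, together with the blue relay it carries (to be left alone). Origin: centre of its underside, on the board's top; x and y as the board's, z up. Any of the three places in the row.
- relay_blue (a joint): How deep the blue relay is pushed into its socket, m: it starts at 0 to 0.004 (standing 10 to 6 mm proud on its pins), and 0.010 is fully home, its underside flush on the socket, where it stops hard. Stiff pins: it slides straight down under about 3 N and stays where it is left; negative means pulled up.
- relay_blue_top (a point): Centre of the flat top of the blue relay, a plastic block 28 mm (board x) x 22 mm (board y) x 30 mm high. It moves with the relay: 66 to 62 mm above the bench at the start, 56 mm when fully home.
- tester: Grey tester box, 110 mm (its x) by 170 mm (its y), 36 mm high, fixed on the bench. Origin under its centre, z up. Three push buttons in black housings stand in a row along its y on top, 52 mm apart. Turned up to 0.4 rad.
- button_green_base: Black housing of the green button, with the button it carries (the one to press); fixed on the tester. Origin: centre of its underside, 36.7 mm above the bench; z up. The housing is 42 mm in diameter, 12 mm high; the cap, 26 mm in diameter, tops out 22 mm above this origin. Any of the three places in the row.
- button_green (a joint): How far the green button is pressed, m: 0 is out, 0.006 is fully down (its stop). A spring pushes it back out; it starts to move at about 1.2 N, and about 4 N holds it fully down; it counts as pressed past 0.004.
- button_green_top (a point): Centre of the top of the round green button, 26 mm in diameter; 58.7 mm above the bench when out, 52.7 mm when fully down.
- button_white_base: Black housing of the white button, with the button it carries (to be left alone); fixed on the tester. Origin: centre of its underside, 36.7 mm above the bench; z up. The housing is 42 mm in diameter, 12 mm high; the cap, 26 mm in diameter, tops out 22 mm above this origin. Any of the three places in the row.
- button_white (a joint): How far the white button is pressed, m: 0 is out, 0.006 is fully down (its stop). A spring pushes it back out; it starts to move at about 1.2 N, and about 4 N holds it fully down; it counts as pressed past 0.004.
- button_orange_base: Black housing of the orange button, with the button it carries (to be left alone); fixed on the tester. Origin: centre of its underside, 36.7 mm above the bench; z up. The housing is 42 mm in diameter, 12 mm high; the cap, 26 mm in diameter, tops out 22 mm above this origin. Any of the three places in the row.
- button_orange (a joint): How far the orange button is pressed, m: 0 is out, 0.006 is fully down (its stop). A spring pushes it back out; it starts to move at about 1.2 N, and about 4 N holds it fully down; it counts as pressed past 0.004.
- pcb_a: Loose small green circuit board 75 x 50 mm with coloured parts, 14 mm high in all, lying on the bench; bystander. Origin: centre of its underside.
- pcb_b: Loose small green circuit board 75 x 50 mm with coloured parts, 14 mm high in all, lying on the bench; bystander. Origin: centre of its underside.
- pcb_c: Loose small green circuit board 75 x 50 mm with coloured parts, 14 mm high in all, lying on the bench; bystander. Origin: centre of its underside.
- flux_jar: Loose jar, 44 mm in diameter, 50 mm high, white cap; bystander. Origin: centre of its underside.
- screwdriver: Loose screwdriver, 160 mm long, orange handle, lying on the bench; bystander. Origin: under its middle, its tip towards its x.
- solder_reel: Loose steel-coloured reel, a ring 56 mm in diameter, 35 mm high; bystander. Origin: centre of its underside.

How it is judged (in metres and radians):
On the way, in this order (a step that is already met when the one before it is completed fails the run):
1. the yellow relay is pushed home (value of joint relay_yellow above 0.0085 m), for 0.2 s.
2. the green button is pressed down (value of joint button_green above 0.004 m), for 0.05 s.
At the end, for the whole second after the job is handed in: Yellow relay home within 1.5 mm (above 0.0085), then green button pressed and out again; red and blue relays still proud (-0.0015 to 0.0055), white and orange buttons out, every loose bystander within 10 mm of its start (value of joint relay_yellow above 0.0085 m and value of joint each of button_green, button_white, button_orange below 0.0015 m and value of joint relay_red between -0.0015 and 0.0055 m and value of joint relay_blue between -0.0015 and 0.0055 m and distance of each of pcb_a, pcb_b, pcb_c, flux_jar, screwdriver, solder_reel from where it was at the start of the episode below 0.01 m); the robot touches nothing.
It fails at once if a red or blue relay, a white or orange button, or its socket or housing is touched (over 1 N) (contact force between any of the fingers, the arm and socket_red above 1 N or contact force between any of the fingers, the arm and socket_blue above 1 N or contact force between any of the fingers, the arm and button_white_base above 1 N or contact force between any of the fingers, the arm and button_orange_base above 1 N).
It fails at once if the yellow relay is pulled up (more than 3 mm above its highest start) (value of joint relay_yellow below -0.003 m).
It fails at once if the green button is pressed while the yellow relay is not home (value of joint button_green above 0.003 m and value of joint relay_yellow below 0.0085 m).
It fails at once if the yellow relay or the green button is pushed with more than 60 N (contact force between the fingers and socket_yellow above 60 N or contact force between the fingers and button_green_base above 60 N).
It fails at once if a loose bystander is moved or lifted by more than 10 mm (distance of any of pcb_a, pcb_b, pcb_c, flux_jar, screwdriver, solder_reel from where it was at the start of the episode above 0.01 m).
It also fails if it takes over 48 s, if anything falls off the work surface, if the arm or the gripper's body presses on something with over 40 N, if the wrist force passes 120 N, or if a joint passes its speed limit or range.

## Working session

There is one attempt and no reset: what is moved stays moved. The work goes in short steps, Python scripts to look and compute and a tool call to move; the robot and the scene stay as the last step left them, time stands still between calls to the robot, and variables do not carry over. Pictures are saved under pics/ and viewed, at most 10 in all, crops included, and the job is handed in when it is done.

Besides the shell and the picture viewer there is one more tool, called after "Emit:" as name(argument=value, ...) on one line, values as JSON. drive_tool: Moves the arm, as the interface text tells. Its arguments: {"type":"object","properties":{"commands":{"type":"array"},"grip_force":{"type":"number"}},"required":["commands"]}

```bash
mkdir -p pics; python3 - <<'E'
from station import bot
import cv2
s=bot.read_state();print({k:s[k] for k in('clock','tool_pos','eef_rot','finger_gap','wrist_force')})
for n in('top','scene'):
    im=bot.read_camera(n);cv2.imwrite(f'pics/{n}0.png',im[:,:,::-1])
    i=bot.camera_info(n);print(n,i)
print(bot.camera_info('wrist'))
E
```

```text
{'clock': 0.0, 'tool_pos': array([ 251.60001252, -571.55953327,  225.94798103]), 'eef_rot': array([-3.07280851e+00, -6.46425971e-01,  7.63900729e-04]), 'finger_gap': 1.0025482131234489, 'wrist_force': array([-0.10798979, -0.87506652, -0.08162321])}
top {'mtx': array([[477.55674269,   0.        , 279.34061036],
       [  0.        , 477.55674269, 215.31683544],
       [  0.        ,   0.        ,   1.        ]]), 'R': array([[ 0.03708947, -0.99930711, -0.00311126],
       [-0.97211551, -0.03535849, -0.23182153],
       [ 0.23155089,  0.01162264, -0.97275336]]), 't': array([ -64.59399077,  614.68424974, 1123.13575574])}
scene {'mtx': array([[423.15045282,   0.        , 282.34689939],
       [  0.        , 423.15045282, 214.89596298],
       [  0.        ,   0.        ,   1.        ]]), 'R': array([[ 0.60372261,  0.79719243,  0.0017972 ],
       [ 0.64173153, -0.48465036, -0.59438597],
       [-0.47296898,  0.35999757, -0.8041779 ]]), 't': array([-329.84745434, -366.68261067, 1368.19656484])}
{'mtx': array([[324.03251762,   0.        , 280.38488126],
       [  0.        , 324.03251762, 211.28018016],
       [  0.        ,   0.        ,   1.        ]]), 'tool_from_camera': array([[-3.43717817e-04, -9.52626178e-01, -3.04143464e-01,
         8.39648213e+01],
       [ 9.99999907e-01, -4.06189094e-04,  1.42132198e-04,
         1.10289063e+00],
       [-2.58938610e-04, -3.04143387e-01,  9.52626229e-01,
        -1.58536356e+02],
       [ 0.00000000e+00,  0.00000000e+00,  0.00000000e+00,
         1.00000000e+00]])}
```

View pics/top0.png

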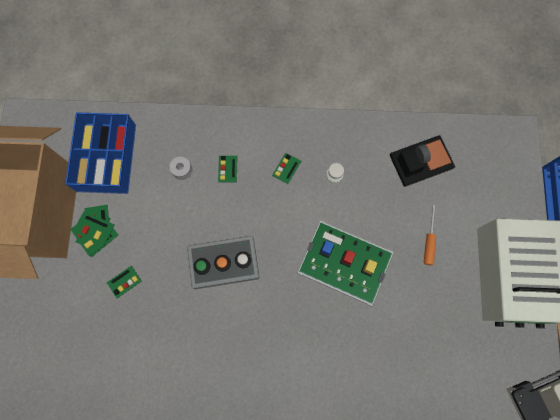

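View pics/scene0.png

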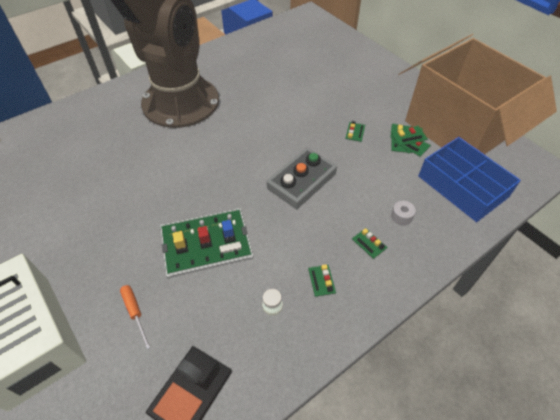

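```bash
cat > h.py <<'E'
import numpy as np,cv2
from station import bot
from scipy.spatial.transform import Rotation as Ro
def ray(o,d,z): return o+d*(z-o[2])/d[2]
def fixed(n,uv,z):
    i=bot.camera_info(n);R,t=i['R'],i['t']
    return ray(-R.T@t,R.T@np.linalg.solve(i['mtx'],[*uv,1]),z)
def wrist(s,uv,z):
    i=bot.camera_info('wrist');T=i['tool_from_camera'];R=Ro.from_rotvec(s['eef_rot']).as_matrix()
    return ray(s['tool_pos']+R@T[:3,3],R@T[:3,:3]@np.linalg.solve(i['mtx'],[*uv,1]),z)
E
python3 - <<'E'
from h import *
for n,uv,z in[('yel',(371,266),64),('red',(348.5,257),64),('blu',(328,247),64),('green',(202,266.5),58.7),('or',(222.5,263),58.7),('wh',(242.5,259.5),58.7)]:
    print(n,fixed('top',uv,z).round(1))
for n,uv,z in[('yel',(179,236),64),('red',(203,231),64),('green',(314,157),58.7),('wh',(288,179),58.7)]: print('scene',n,fixed('scene',uv,z).round(1))
s=bot.read_state();print(Ro.from_rotvec(s['eef_rot']).as_matrix().round(3))
im=cv2.imread('pics/top0.png')
a=cv2.resize(im[215:310,290:400],None,fx=5,fy=5,interpolation=2);cv2.imwrite('pics/crop.png',a)
E
```

```text
yel [ 498.8 -271.7   64. ]
red [ 519.1 -216.4   64. ]
blu [ 542.2 -165.5   64. ]
green [483.  144.3  58.7]
or [493.5  94.2  58.7]
wh [504.1  45.2  58.7]
scene yel [ 504.  -268.8   64. ]
scene red [ 525.4 -217.1   64. ]
scene green [493.5 146.9  58.7]
scene wh [513.7  43.   58.7]
[[ 0.915  0.403 -0.001]
 [ 0.403 -0.915  0.001]
 [-0.    -0.001 -1.   ]]
```

View pics/crop.png

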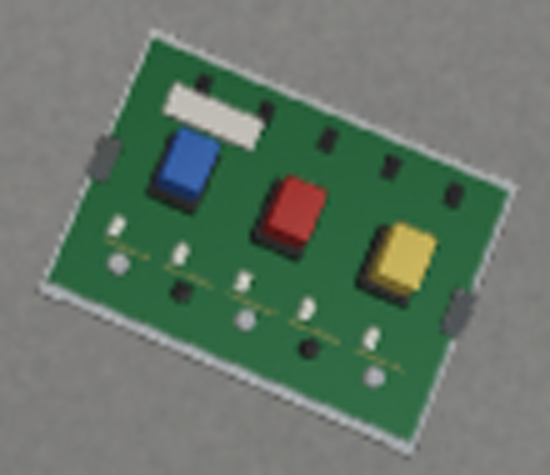

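Emit:
drive_tool(commands=[{"dx": 3.5,"dy": -1.75,"hand": 1},{"dx": 3.5,"dy": -1.75,"hand": 1},{"dx": 3.5,"dy": -1.75,"hand": 1},{"dx": 3.5,"dy": -1.75,"hand": 1},{"dx": 3.5,"dy": -1.75,"hand": 1},{"dx": 3.5,"dy": -1.75,"hand": 1},{"dx": 3.5,"dy": -1.75,"hand": 1},{"dx": 3.5,"dy": -1.75,"hand": 1},{"dx": 3.5,"dy": -1.75,"hand": 1},{"dx": 3.2,"dy": -1.75,"hand": 1}], grip_force=10)

```text
schema error: expected keys dx, dy, dz, wx, wy, wz, hand
```

Emit:
drive_tool(commands=[{"wz": -0.154,"dz": 1.2,"hand": 1},{"wz": -0.154,"dz": 1.2,"hand": 1},{"wz": -0.154,"dz": 1.2,"hand": 1},{"wz": -0.154,"dz": 1.2,"hand": 1},{"wz": -0.154,"dz": 1.2,"hand": 1},{"hand": 1},{"hand": 1}])

```text
schema error: expected keys dx, dy, dz, wx, wy, wz, hand
```

```bash
python3 - <<'E'
from h import *
s=bot.read_state();im=bot.read_camera('wrist');cv2.imwrite('pics/w1.png',im[:,:,::-1])
R=Ro.from_rotvec(s['eef_rot']).as_matrix();print(s['clock'],s['tool_pos'],R.round(3),s['finger_gap'],s['wrist_force'])
E
```

```text
0.1 [ 251.64438237 -571.60554762  226.03818209] [[ 0.915  0.403 -0.001]
 [ 0.403 -0.915  0.001]
 [-0.    -0.001 -1.   ]] 1.0036040870953857 [ 0.34526076 -0.47027005  0.40067228]
```

View pics/w1.png

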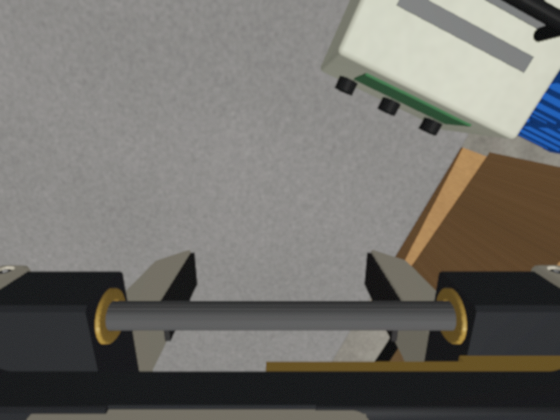

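The wrist picture shows the gripper beside the white instrument (upper right). I'll move left first, then ahead, to stay clear of it.

Emit:
drive_tool(commands=[{"dx": 1.9,"dy": -2.9,"dz": 0,"wx": 0,"wy": 0,"wz": 0,"hand": 1},{"dx": 1.9,"dy": -2.9,"dz": 0,"wx": 0,"wy": 0,"wz": 0,"hand": 1},{"dx": 1.9,"dy": -2.9,"dz": 0,"wx": 0,"wy": 0,"wz": 0,"hand": 1},{"dx": 1.9,"dy": -2.9,"dz": 0,"wx": 0,"wy": 0,"wz": 0,"hand": 1},{"dx": 1.9,"dy": -2.9,"dz": 0,"wx": 0,"wy": 0,"wz": 0,"hand": 1},{"dx": 1.9,"dy": -2.9,"dz": 0,"wx": 0,"wy": 0,"wz": 0,"hand": 1},{"dx": 1.9,"dy": -2.9,"dz": 0,"wx": 0,"wy": 0,"wz": 0,"hand": 1},{"dx": 1.9,"dy": -2.9,"dz": 0,"wx": 0,"wy": 0,"wz": 0,"hand": 1}], grip_force=10)

```text
clock: 1.15
tool_pos: [297.5, -297.2, 226.6]
eef_rot: [-3.074, -0.647, 0.0]
wrist_force: [1.4, -0.3, 0.5]
finger_gap: 0.176
finger_force: 0.0
```

Emit:
drive_tool(commands=[{"dx": 3.2,"dy": 0.9,"dz": 0,"wx": 0,"wy": 0,"wz": 0,"hand": 1},{"dx": 3.2,"dy": 0.9,"dz": 0,"wx": 0,"wy": 0,"wz": 0,"hand": 1},{"dx": 3.2,"dy": 0.9,"dz": 0,"wx": 0,"wy": 0,"wz": 0,"hand": 1},{"dx": 3.2,"dy": 0.9,"dz": 0,"wx": 0,"wy": 0,"wz": 0,"hand": 1},{"dx": 3.2,"dy": 0.9,"dz": 0,"wx": 0,"wy": 0,"wz": 0,"hand": 1},{"dx": 3.2,"dy": 0.9,"dz": 0,"wx": 0,"wy": 0,"wz": 0,"hand": 1},{"dx": 0,"dy": 0,"dz": 1.2,"wx": 0,"wy": 0,"wz": -0.154,"hand": 1},{"dx": 0,"dy": 0,"dz": 1.2,"wx": 0,"wy": 0,"wz": -0.154,"hand": 1},{"dx": 0,"dy": 0,"dz": 1.2,"wx": 0,"wy": 0,"wz": -0.154,"hand": 1},{"dx": 0,"dy": 0,"dz": 1.2,"wx": 0,"wy": 0,"wz": -0.154,"hand": 1},{"dx": 0,"dy": 0,"dz": 1.2,"wx": 0,"wy": 0,"wz": -0.154,"hand": 1},{"dx": 0,"dy": 0,"dz": 0,"wx": 0,"wy": 0,"wz": 0,"hand": 1}])

```text
clock: 2.65
tool_pos: [494.1, -270.3, 165.7]
eef_rot: [-2.606, -1.751, 0.002]
wrist_force: [-0.1, -0.5, 0.5]
finger_gap: 0.006
finger_force: 0.0
```

```bash
python3 - <<'E'
from h import *
s=bot.read_state();im=bot.read_camera('wrist');cv2.imwrite('pics/w2.png',im[:,:,::-1])
R=Ro.from_rotvec(s['eef_rot']).as_matrix();print(s['clock'],s['tool_pos'],R.round(3),s['finger_gap'],s['wrist_force'])
E
```

```text
2.65 [ 494.11186493 -270.34643598  165.71890796] [[ 0.378  0.926 -0.002]
 [ 0.926 -0.378  0.001]
 [ 0.    -0.002 -1.   ]] 0.005632698450088982 [-0.08492946 -0.46500551  0.47260287]
```

View pics/w2.png

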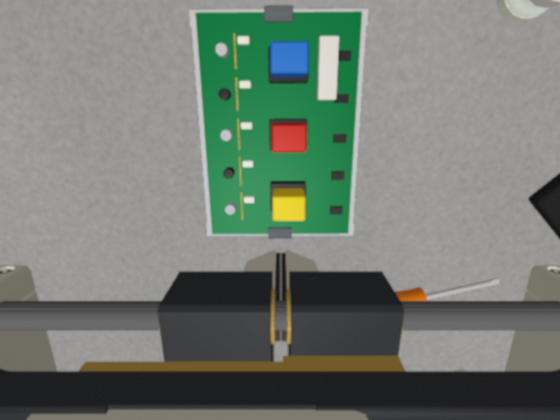

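```bash
python3 - <<'E'
from h import *
s=bot.read_state();R=Ro.from_rotvec(s['eef_rot']).as_matrix()
im=cv2.imread('pics/w2.png');h=cv2.cvtColor(im,cv2.COLOR_BGR2HSV)
m=((h[...,0]>20)&(h[...,0]<33)&(h[...,1]>150)&(h[...,2]>90)).astype('uint8');m[:180]=0;m[230:]=0;m[:,:265]=0;m[:,315:]=0
x,y,w,hh=cv2.boundingRect(m);print(x,y,w,hh)
for r in range(184,226,2):print(r,im[r,289],end=' ')
for n,uv in[('c',(289,206)),('tl',(x,y)),('tr',(x+w,y)),('br',(x+w,y+hh)),('red',(289,136.5))]:
    p=wrist(s,uv,64);print(n,p.round(1),(R.T@(p-s['tool_pos'])).round(1))
E
```

```text
272 189 34 32
184 [64 65 65] 186 [69 73 73] 188 [ 51  97 111] 190 [ 21 120 141] 192 [ 16 119 140] 194 [ 19 122 142] 196 [ 21 155 178] 198 [ 45 202 225] 200 [ 53 212 235] 202 [ 54 213 236] 204 [ 53 212 236] 206 [ 52 213 236] 208 [ 54 213 236] 210 [ 55 214 237] 212 [ 54 214 236] 214 [ 54 213 236] 216 [ 55 213 237] 218 [ 53 213 236] 220 [ 67 192 205] 222 [ 91 145  72] 224 [ 91 144  54] c [ 504.3 -270.    64. ] [  4.1   8.9 102.5]
tl [ 496.8 -251.    64. ] [ 18.8  -5.3 102.5]
tr [ 522.8 -261.7   64. ] [ 18.8  22.8 102.4]
br [ 512.8 -287.9   64. ] [ -9.2  23.5 102.4]
red [ 525.7 -216.9   64. ] [ 61.3   8.5 102.5]
```

The relay's bright top spans columns 272–306 and rows 196.5–220.5, so its centre is about (289, 208.5). That is about 1.6 mm and 8.5 mm off in the tool's x and y.

Emit:
drive_tool(commands=[{"dx": 0.15,"dy": 0.85,"dz": 2.5,"wx": 0,"wy": 0,"wz": 0,"hand": 1},{"dx": 0,"dy": 0,"dz": 2.5,"wx": 0,"wy": 0,"wz": 0,"hand": 1},{"dx": 0,"dy": 0,"dz": 2,"wx": 0,"wy": 0,"wz": 0,"hand": 1},{"dx": 0,"dy": 0,"dz": 1.5,"wx": 0,"wy": 0,"wz": 0,"hand": 1},{"dx": 0,"dy": 0,"dz": 0.5,"wx": 0,"wy": 0,"wz": 0,"hand": 1},{"dx": 0,"dy": 0,"dz": 0,"wx": 0,"wy": 0,"wz": 0,"hand": 1}])

```text
clock: 3.45
tool_pos: [503.6, -272.4, 77.0]
eef_rot: [2.607, 1.753, 0.0]
wrist_force: [-0.0, 0.3, 0.5]
finger_gap: 0.007
finger_force: 0.0
```

```bash
python3 - <<'E'
from h import *
s=bot.read_state();im=bot.read_camera('wrist');cv2.imwrite('pics/w3.png',im[:,:,::-1])
print(s['clock'],s['tool_pos'],s['wrist_force'])
E
```

```text
3.45 [ 503.6427413  -272.39537194   77.01208136] [-0.02080094  0.27320088  0.48935332]
```

View pics/w3.png

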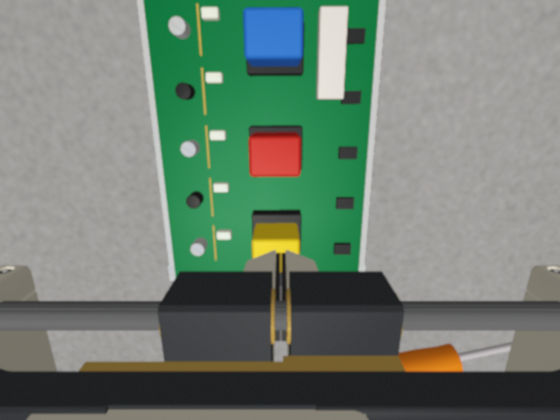

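The fingertips (column 281) are over the yellow relay (columns 252–300), and red is well clear at row 176 and above. I'll push down slowly.

Emit:
drive_tool(commands=[{"dx": 0,"dy": 0,"dz": 0.4,"wx": 0,"wy": 0,"wz": 0,"hand": 1},{"dx": 0,"dy": 0,"dz": 0.4,"wx": 0,"wy": 0,"wz": 0,"hand": 1},{"dx": 0,"dy": 0,"dz": 0.2,"wx": 0,"wy": 0,"wz": 0,"hand": 1},{"dx": 0,"dy": 0,"dz": 0.2,"wx": 0,"wy": 0,"wz": 0,"hand": 1},{"dx": 0,"dy": 0,"dz": 0.2,"wx": 0,"wy": 0,"wz": 0,"hand": 1},{"dx": 0,"dy": 0,"dz": 0.2,"wx": 0,"wy": 0,"wz": 0,"hand": 1},{"dx": 0,"dy": 0,"dz": 0.2,"wx": 0,"wy": 0,"wz": 0,"hand": 1},{"dx": 0,"dy": 0,"dz": 0,"wx": 0,"wy": 0,"wz": 0,"hand": 1}])

```text
clock: 4.5
tool_pos: [503.4, -272.4, 58.5]
eef_rot: [-2.606, -1.754, 0.0]
wrist_force: [-0.5, -0.1, 0.1]
finger_gap: 0.006
finger_force: 0.0
```

Emit:
drive_tool(commands=[{"dx": 0,"dy": 0,"dz": 0.1,"wx": 0,"wy": 0,"wz": 0,"hand": 1},{"dx": 0,"dy": 0,"dz": 0.1,"wx": 0,"wy": 0,"wz": 0,"hand": 1}])

```text
clock: 4.75
tool_pos: [503.4, -272.4, 56.8]
eef_rot: [2.606, 1.754, -0.0]
wrist_force: [-1.4, 0.1, 2.8]
finger_gap: 0.002
finger_force: 1.4
```

Emit:
drive_tool(commands=[{"dx": 0,"dy": 0,"dz": 0.1,"wx": 0,"wy": 0,"wz": 0,"hand": 1}])

```text
clock: 4.88
tool_pos: [503.6, -272.4, 56.2]
eef_rot: [2.606, 1.754, 0.0]
wrist_force: [-4.9, 2.0, 15.6]
finger_gap: 0.006
finger_force: 8.1
```

Emit:
drive_tool(commands=[{"dx": 0,"dy": 0,"dz": 0.05,"wx": 0,"wy": 0,"wz": 0,"hand": 1},{"dx": 0,"dy": 0,"dz": 0,"wx": 0,"wy": 0,"wz": 0,"hand": 1},{"dx": 0,"dy": 0,"dz": 0,"wx": 0,"wy": 0,"wz": 0,"hand": 1}])

```text
clock: 5.25
tool_pos: [503.5, -272.4, 56.2]
eef_rot: [2.606, 1.754, 0.0]
wrist_force: [-3.7, 1.7, 13.6]
finger_gap: -0.0
finger_force: 6.9
```

Emit:
drive_tool(commands=[{"dx": 0,"dy": 0,"dz": -1,"wx": 0,"wy": 0,"wz": 0,"hand": 1},{"dx": 0,"dy": 0,"dz": -3,"wx": 0,"wy": 0,"wz": 0,"hand": 1},{"dx": 0,"dy": 0,"dz": -3.5,"wx": 0,"wy": 0,"wz": 0,"hand": 1},{"dx": 0,"dy": 0,"dz": -3,"wx": 0,"wy": 0,"wz": 0,"hand": 1},{"dx": 0,"dy": 0,"dz": 0,"wx": 0,"wy": 0,"wz": 0,"hand": 1}])

```text
clock: 5.88
tool_pos: [505.0, -272.9, 162.8]
eef_rot: [2.603, 1.752, 0.004]
wrist_force: [-0.1, 0.2, -0.3]
finger_gap: 0.004
finger_force: 0.0
```

```bash
python3 - <<'E'
from h import *
im=bot.read_camera('wrist');cv2.imwrite('pics/w4.png',im[:,:,::-1])
s=bot.read_state();print(s['tool_pos'])
E
```

```text
[ 503.99514279 -272.58704134  161.23656073]
```

View pics/w4.png

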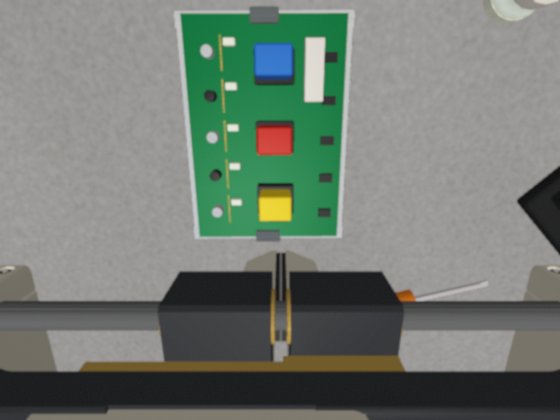

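Emit:
drive_tool(commands=[{"dx": 3.8,"dy": -1.7,"dz": 0,"wx": 0,"wy": 0,"wz": 0,"hand": 1},{"dx": 3.8,"dy": -1.7,"dz": 0,"wx": 0,"wy": 0,"wz": 0,"hand": 1},{"dx": 3.8,"dy": -1.7,"dz": 0,"wx": 0,"wy": 0,"wz": 0,"hand": 1},{"dx": 3.8,"dy": -1.7,"dz": 0,"wx": 0,"wy": 0,"wz": 0,"hand": 1},{"dx": 3.8,"dy": -1.7,"dz": 0,"wx": 0,"wy": 0,"wz": 0,"hand": 1},{"dx": 3.8,"dy": -1.7,"dz": 0,"wx": 0,"wy": 0,"wz": 0,"hand": 1},{"dx": 3.8,"dy": -1.7,"dz": 0,"wx": 0,"wy": 0,"wz": 0,"hand": 1},{"dx": 3.8,"dy": -1.7,"dz": 0,"wx": 0,"wy": 0,"wz": 0,"hand": 1},{"dx": 3.8,"dy": -1.7,"dz": 0,"wx": 0,"wy": 0,"wz": 0,"hand": 1},{"dx": 3.8,"dy": -1.7,"dz": 0,"wx": 0,"wy": 0,"wz": 0,"hand": 1}])

```text
clock: 7.18
tool_pos: [488.2, 144.7, 159.2]
eef_rot: [-2.606, -1.754, 0.003]
wrist_force: [1.0, 0.1, 0.1]
finger_gap: 0.005
finger_force: 0.0
```

Emit:
drive_tool(commands=[{"dx": 0,"dy": 0,"dz": 0,"wx": 0,"wy": 0,"wz": -0.15,"hand": 1},{"dx": 0,"dy": 0,"dz": 0,"wx": 0,"wy": 0,"wz": -0.15,"hand": 1},{"dx": 0,"dy": 0,"dz": 0,"wx": 0,"wy": 0,"wz": -0.15,"hand": 1},{"dx": 0,"dy": 0,"dz": 0,"wx": 0,"wy": 0,"wz": -0.15,"hand": 1},{"dx": 0,"dy": 0,"dz": 0,"wx": 0,"wy": 0,"wz": 0,"hand": 1}])

```text
clock: 7.8
tool_pos: [488.4, 143.4, 159.2]
eef_rot: [-1.972, -2.444, 0.002]
wrist_force: [-0.6, -0.2, 0.2]
finger_gap: 0.006
finger_force: 0.0
```

```bash
python3 - <<'E'
from h import *
s=bot.read_state();im=bot.read_camera('wrist');cv2.imwrite('pics/w5.png',im[:,:,::-1])
R=Ro.from_rotvec(s['eef_rot']).as_matrix();print(s['clock'],s['tool_pos'],R.round(3))
E
```

```text
7.8 [488.41884573 143.4228608  159.2212128 ] [[-0.211  0.977 -0.002]
 [ 0.977  0.211 -0.   ]
 [ 0.    -0.002 -1.   ]]
```

View pics/w5.png

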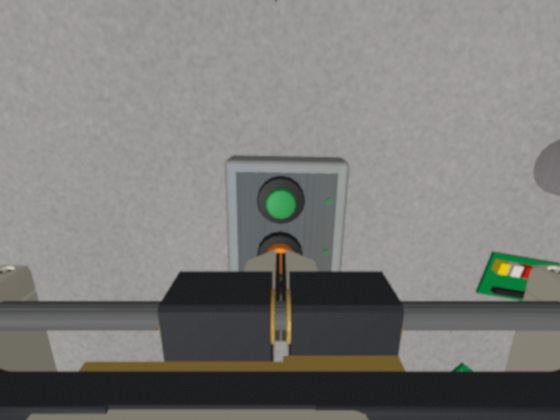

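The relay picture shows yellow clearly lower in its socket, with red and blue unchanged. The new view shows the green cap's centre at about (281, 204) and its housing at (280, 199).

```bash
python3 - <<'E'
from h import *
s=bot.read_state();R=Ro.from_rotvec(s['eef_rot']).as_matrix()
for uv in[(281,204),(265,204),(297,204)]:
    p=wrist(s,uv,58.7);print(p.round(1),(R.T@(p-s['tool_pos'])).round(1))
E
```

```text
[489.1 149.2  58.7] [  5.4   1.9 100.7]
[476.  146.4  58.7] [  5.4 -11.5 100.7]
[502.1 152.   58.7] [  5.4  15.2 100.7]
```

Emit:
drive_tool(commands=[{"dx": 0.5,"dy": 0.15,"dz": 2.5,"wx": 0,"wy": 0,"wz": 0,"hand": 1},{"dx": 0,"dy": 0,"dz": 2.5,"wx": 0,"wy": 0,"wz": 0,"hand": 1},{"dx": 0,"dy": 0,"dz": 2.3,"wx": 0,"wy": 0,"wz": 0,"hand": 1},{"dx": 0,"dy": 0,"dz": 1.5,"wx": 0,"wy": 0,"wz": 0,"hand": 1},{"dx": 0,"dy": 0,"dz": 0.5,"wx": 0,"wy": 0,"wz": 0,"hand": 1},{"dx": 0,"dy": 0,"dz": 0,"wx": 0,"wy": 0,"wz": 0,"hand": 1}])

```text
clock: 8.6
tool_pos: [489.5, 149.1, 67.3]
eef_rot: [1.972, 2.445, 0.0]
wrist_force: [-0.0, 0.3, -0.4]
finger_gap: 0.006
finger_force: 0.0
```

Emit:
drive_tool(commands=[{"dx": 0,"dy": 0,"dz": 0.3,"wx": 0,"wy": 0,"wz": 0,"hand": 1},{"dx": 0,"dy": 0,"dz": 0.3,"wx": 0,"wy": 0,"wz": 0,"hand": 1},{"dx": 0,"dy": 0,"dz": 0.3,"wx": 0,"wy": 0,"wz": 0,"hand": 1},{"dx": 0,"dy": 0,"dz": 0.2,"wx": 0,"wy": 0,"wz": 0,"hand": 1},{"dx": 0,"dy": 0,"dz": 0,"wx": 0,"wy": 0,"wz": 0,"hand": 1}])

```text
clock: 9.22
tool_pos: [489.6, 148.9, 56.2]
eef_rot: [1.972, 2.446, 0.0]
wrist_force: [-0.2, -1.3, 1.6]
finger_gap: 0.003
finger_force: 1.2
```

Emit:
drive_tool(commands=[{"dx": 0,"dy": 0,"dz": 0.1,"wx": 0,"wy": 0,"wz": 0,"hand": 1},{"dx": 0,"dy": 0,"dz": 0.1,"wx": 0,"wy": 0,"wz": 0,"hand": 1},{"dx": 0,"dy": 0,"dz": 0.1,"wx": 0,"wy": 0,"wz": 0,"hand": 1}])

```text
clock: 9.6
tool_pos: [489.6, 148.9, 53.3]
eef_rot: [1.971, 2.446, 0.0]
wrist_force: [1.0, -0.5, 3.6]
finger_gap: 0.004
finger_force: 1.9
```

Emit:
drive_tool(commands=[{"dx": 0,"dy": 0,"dz": 0.1,"wx": 0,"wy": 0,"wz": 0,"hand": 1},{"dx": 0,"dy": 0,"dz": 0,"wx": 0,"wy": 0,"wz": 0,"hand": 1}])

```text
clock: 9.85
tool_pos: [489.7, 149.0, 52.9]
eef_rot: [1.971, 2.445, 0.0]
wrist_force: [-2.0, -2.6, 11.9]
finger_gap: 0.007
finger_force: 6.2
```

Bottomed out at 11.9 N and z of 52.9 mm. Now I'll withdraw.

Emit:
drive_tool(commands=[{"dx": 0,"dy": 0,"dz": -1,"wx": 0,"wy": 0,"wz": 0,"hand": 1},{"dx": 0,"dy": 0,"dz": -3,"wx": 0,"wy": 0,"wz": 0,"hand": 1},{"dx": 0,"dy": 0,"dz": -4,"wx": 0,"wy": 0,"wz": 0,"hand": 1},{"dx": 0,"dy": 0,"dz": -3,"wx": 0,"wy": 0,"wz": 0,"hand": 1},{"dx": 0,"dy": 0,"dz": 0,"wx": 0,"wy": 0,"wz": 0,"hand": 1},{"dx": 0,"dy": 0,"dz": 0,"wx": 0,"wy": 0,"wz": 0,"hand": 1},{"dx": 0,"dy": 0,"dz": 0,"wx": 0,"wy": 0,"wz": 0,"hand": 1}])

```text
clock: 10.72
tool_pos: [488.6, 148.5, 161.1]
eef_rot: [-1.971, -2.445, 0.003]
wrist_force: [-0.1, -0.1, -0.1]
finger_gap: 0.006
finger_force: 0.0
```

```bash
python3 -c "
from station import bot
print(bot.sign_off())"
```

```text
the job is handed in; nothing more can be done
None
```

I pushed the yellow relay down to its stop (fingertips at 56.2 mm), pressed the green button fully down and released it, then withdrew and handed the job in at about 10.7 s; no verdict came back.

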